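Mount a ring mandrel between centres and hold the magnifier level over its ring

ROBOT

A 6-joint arm with a two-finger parallel gripper is mounted at the origin on the work surface. World frame = base frame: x ahead of the robot, y to its left, z up, the work surface at z = 0. Lengths are in m, angles in rad, forces in N, time in s.
With the tool pointing down it reaches from about 0.275 to 0.825 m from the base axis. Payload 4.9 kg.
Tool frame: the origin (TCP) lies midway between the tips of the shut fingers; the grasp point (between the pads) lies 19 mm behind it (grip_point_offset is the distance from the TCP to the grasp point, in m); z points along the fingers, x is the direction in which the jaws open and shut, and the axes are right-handed (so a half turn about z gives the same grasp; the last joint's range is limited). The gripper opens to 85 mm and grips with 20 to 120 N. Pads are 22 mm wide; open, the fingers measure 114 mm over their backs; the gripper's body (76 mm by 85 mm) begins 54 mm behind the grasp point. The pads swing forward as they close: fully open they stand 13 mm farther back than shut.
Start: joints at [-1.293, 0.326, -0.193, 1.052, 0, 1.437], TCP at [0.22, -0.504, 0.231] pointing down, gripper open.
Joint ranges: [-2.65, 2.65], [-0.97, 1.79], [-1.3, 1.35], [-1.93, 2.1], [-1.47, 1.37], [-3.14, 3.14]. Speed limits (rad/s): [2.57, 2.57, 3.14, 3.14, 3.14, 3.14].

INTERFACE

Orientations are given as a rotation vector (axis times angle).
In Python, from cell import * gives the robot as it stands. Calls block until the motion is done:
- movep(position, orientation): joint-space move of the TCP to a pose.
- move_l(position, velocity=0.15, rot=None, until_force=None): straight line of the TCP; rot=None keeps the orientation; velocity is the mean speed in m/s. With until_force (N) it stops when the force on the tool has changed by that much, and returns True; else False.
- set_joints(angles): joint-space move.
- let_go() and grab(newtons=None): open the fingers fully, or close them until they stop; newtons is the grip in N (None keeps the last).
- sleep(seconds).
- ik(position, orientation): joint angles nearest the present ones, or None.
- get_state(): the state.
- grab_frame(name): name is "side" or "top" or "wrist"; returns a dict with "img" (384x512x3 uint8, red, green, blue), "fx", "fy", "cx", "cy" (pixels), "cam_to_world" (4x4, takes a point from camera to world coordinates); the wrist camera has in their place "T_tool_cam" (4x4, takes a point from camera to tool coordinates, whose origin is the TCP and whose axes are the tool frame's). Camera axes: x right, y down, z forward; pixel columns grow to the right and rows downward; lengths in m; the calibration is good to about 2 mm. A picture is of the moment at which its call begins: read the wrist's pose just before it. There is no depth.
A pose or a line that the arm cannot do raises MotionError and nothing moves.
- sign_off(): hands the job in, once; it reports no verdict.
Trained networks look in the newest picture that a camera, given by its name, has taken for a name from the list of things; names that differ only in an ending like _2 or _b are one class to them, and where a whole thing is asked for, a point or a joint stands for the part that bears it (a point fixed in the world has none). Each returns a list of dicts, best first, with "score" (0 to 1); they miss things now and then, are a little off and sometimes report something else, mostly with a low value. They report only what shows in the picture. A call takes as long as a camera call. They do not tell look-alikes from the thing itself.
- spot_in(camera, name): "centre" ([column, row] in pixels, amid what is visible of it).
- silhouettes(camera, name): "mask" (384x512 bool, what is visible of it) and "centre" ([column, row] in pixels, amid what is visible of it).
- tip_of(camera, name): "centre" ([column, row] in pixels: a listed point, or the origin of a listed thing).
The state is a dict: "clock": time; "q": joint angles; "joint_velocities": joint speeds; "tau": joint torques, N m; "position": TCP position; "eef_rot": TCP orientation; "contact_force": force on the tool from outside, world axes, zero at the start; "wrist_torque": the same for the moment, N m; "finger_gap": opening from 0.0 (shut) to 1.0 (fully open).
Only numpy, scipy, OpenCV 4.12 (cv2) and the standard library are available. Lean on these libraries where they do the work, as an engineer would, in place of code of your own. Each camera call takes 0.05 s, during which the arm holds its last target. There are 200 camera calls.

TASK

Lay the steel mandrel with the copper ring in the notches of the blue bench centres and slide the tailstock up by its red post until the mandrel is held snug between both centre points, and let go. Then pick up the magnifier by the balance point on its neck and hold it level with the middle of the lens straight above the copper ring, about 10 cm higher than the ring, for an inspection; finish while still holding it there, with the mandrel still mounted and the other things on the bench left where they are.

Things in the scene. Friction and masses are not known exactly. Their poses are not given: they have to be found in the camera images.
- bench_centres: blue bench centres, fixed. Origin on the bench under the middle of a mounted mandrel; y runs from headstock to tailstock, z up. Base plate 70 mm wide, 12 thick, y -130 to +200 mm. Centre line along y, 60 mm above the bench. Two brass V notches, open upward, at y = -56 and +56 mm (14 mm long, mouth 22 mm wide, 60 mm above the bench), carry the mandrel with its axis on the centre line.
- head_point (a point): tip of the blunt steel centre point of the fixed blue headstock, at y = -80 mm on the fixture's centre line, pointing along the fixture's +y. The headstock block behind it is 50 mm wide, y = -128 to -92 mm, its top 68 mm above the bench.
- tailstock (a joint): slide of the grey tailstock, m. 0 = fully back; grows towards the headstock (fixture's -y); stop at 0.075; starts at 0 to 0.025. Its blunt centre point ends at y = 140 mm minus this value, so the 160 mm mandrel is held between both points at 0.060. Stays where left; friction about 2.5 N, and it pushes a mandrel in the notches along easily.
- tail_post (a point): centre of the top of the upright red post on the tailstock, to move it by: 16 mm diameter, 68 to 112 mm above the bench, over the centre line, 30 mm behind the tip of the tailstock's centre point. The grey block under it is 50 mm wide (fixture's x), 36 mm long (y), top 68 mm above the bench.
- mandrel: round steel ring mandrel, 16 mm diameter, 160 mm long, flat ends, about 0.2 kg, a copper ring on it. Origin at the middle of its axis, x along it. Starts level in two wooden notches, about 56 mm either side of its middle, of a dark wooden rest (60 mm wide base, 10 mm high); axis 45 mm above the bench, free all round between the notches. May be mounted either way round.
- copper_ring (a point): centre of the copper ring fixed on the mandrel: 24 mm diameter, 10 mm wide, 20 mm from the mandrel's middle (towards the mandrel's +x).
- magnifier: bench magnifier, 0.4 kg, 288 mm long. Origin at its BALANCE POINT, on the neck's axis, 65 mm from the lens centre, 27 mm from the rim. x points from handle to lens, z up. Aluminium neck 12 mm wide, 16 high, x +28 to -45; wooden handle 24 mm diameter, x -45 to -185 mm. Starts level, axis 55 mm above the bench, lens away from the robot, on a rest (base 10 mm high) touching only lens and handle.
- lens (a point): centre of the round lens in its dark steel rim (76 mm outer diameter, 14 mm thick), in the plane of the magnifier's axis.
- bench_block: round dark steel bench block, 72 mm diameter, 22 mm high, lying on the bench; origin under its centre; a bystander, to be left where it is.
- tape_roll: cream paper-tape roll lying flat, 84 mm outer diameter, 30 mm high; origin under its centre; a bystander, to be left where it is.
- flux_jar: small amber glass jar with a black cap, 52 mm diameter, 60 mm high; origin under its centre; a bystander, to be left where it is.
There are look-alikes about, which are no part of the job. Of the things shaped like the mandrel, the steel one is meant.

How it is judged:
By the outcome, as a careful person would: the job done as asked, in the order asked, and still so for the second after the job is handed in, while the arm keeps its last pose, push and grip.
It also fails if it takes over 72 s, if anything falls off the work surface, if the arm or the gripper's body presses on something with over 40 N, if the wrist force passes 120 N, or if a joint passes its speed limit or range.

## Working session

There is one attempt and no reset: what is moved stays moved. The work goes in short steps, each a Python script; the robot and the scene stay as the last script left them, time stands still between calls to the robot, and variables do not carry over. Pictures are saved under pics/ and viewed, about 8 in all and at most 12, crops included, and the job is handed in when it is done.

```bash
mkdir -p pics; ls; cat > h.py <<'E'
from cell import *
import numpy as np, cv2
from scipy.spatial.transform import Rotation as R
def cam(name):
    s=get_state(); f=grab_frame(name)
    if 'cam_to_world' in f: T=np.array(f['cam_to_world'])
    else:
        W=np.eye(4); W[:3,:3]=R.from_rotvec(s['eef_rot']).as_matrix(); W[:3,3]=s['position']; T=W@np.array(f['T_tool_cam'])
    f['T']=T; return f
def px2w(f,p,z):
    d=f['T'][:3,:3]@np.array([(p[0]-f['cx'])/f['fx'],(p[1]-f['cy'])/f['fy'],1]); o=f['T'][:3,3]
    return o+d*(z-o[2])/d[2]
def w2px(f,P):
    c=np.linalg.inv(f['T'])@np.append(P,1); return np.array([f['fx']*c[0]/c[2]+f['cx'],f['fy']*c[1]/c[2]+f['cy']])
def save(f,n): cv2.imwrite('pics/'+n,f['img'][:,:,::-1])
def rot(yaw): # tool down, jaw axis x at world angle yaw
    c,s=np.cos(yaw),np.sin(yaw)
    return R.from_matrix(np.array([[c,s,0],[s,-c,0],[0,0,-1]])).as_rotvec()
E
python3 - <<'E'
from h import *
H=dict(head_point=.06,tail_post=.112,mandrel=.045,copper_ring=.045,magnifier=.055,lens=.055,bench_block=0.,tape_roll=0.,flux_jar=0.,bench_centres=0.)
ims=[]
for c in('top','side'):
    f=cam(c); save(f,c+'0.png'); ims.append(f['img']); print(c,f['T'][:3,3].round(3),f['T'][:3,2].round(2))
    for n,z in H.items():
        for r in tip_of(c,n)[:4]: print(n,round(r['score'],2),np.round(r['centre'],1),px2w(f,r['centre'],z).round(3))
s=get_state(); print(s['clock'],s['eef_rot'])
E
```

```text
pics
top [0.254 0.08  1.32 ] [ 0.19 -0.01 -0.98]
head_point 0.93 [316.2 173.7] [ 0.565 -0.132  0.06 ]
head_point 0.34 [243.8 178.9] [0.548 0.111 0.06 ]
tail_post 0.65 [242.9 182. ] [0.526 0.112 0.112]
tail_post 0.65 [173.4 190.7] [0.498 0.334 0.112]
mandrel 0.68 [288.4 132.5] [ 0.716 -0.044  0.045]
mandrel 0.63 [190.2 256.9] [0.292 0.286 0.045]
mandrel 0.56 [134.3 172.9] [0.574 0.483 0.045]
mandrel 0.55 [137.8 270.5] [0.249 0.454 0.045]
copper_ring 0.79 [173.9 193.1] [0.504 0.346 0.045]
copper_ring 0.73 [197.  260.4] [0.28  0.264 0.045]
copper_ring 0.57 [128.8 168.4] [0.59  0.502 0.045]
copper_ring 0.54 [135.1 259. ] [0.286 0.465 0.045]
magnifier 0.67 [372.2 200.8] [ 0.472 -0.317  0.055]
lens 0.72 [368.3 180.7] [ 0.541 -0.308  0.055]
bench_block 0.73 [274.6 217.4] [0.425 0.006 0.   ]
tape_roll 0.88 [239.4 127.2] [0.753 0.128 0.   ]
flux_jar 0.59 [333.6 137.4] [ 0.713 -0.21   0.   ]
side [-0.072  0.835  0.881] [ 0.47 -0.61 -0.63]
head_point 0.74 [282.9 155.9] [ 0.573 -0.17   0.06 ]
tail_post 0.9 [242.  191.2] [0.529 0.107 0.112]
mandrel 0.81 [130.4 295.2] [0.556 0.51  0.045]
mandrel 0.67 [195.4 266.1] [0.492 0.351 0.045]
mandrel 0.57 [227.9 169.5] [ 0.689 -0.018  0.045]
mandrel 0.31 [315.5 141.1] [ 0.542 -0.334  0.045]
copper_ring 0.74 [122.2 296.8] [0.569 0.524 0.045]
copper_ring 0.6 [225.2 169.9] [ 0.695 -0.011  0.045]
magnifier 0.95 [329.3 146.5] [ 0.478 -0.317  0.055]
lens 0.47 [196.7 266.4] [0.482 0.356 0.055]
bench_block 0.9 [292.3 214.9] [ 0.422  0.002 -0.   ]
tape_roll 0.69 [184.4 200. ] [0.739 0.143 0.   ]
flux_jar 0.58 [256.4 151.5] [ 0.715 -0.211  0.   ]
bench_centres 0.66 [267.6 186.4] [ 0.563 -0.067  0.   ]
1.1 [ 2.62868132e+00 -1.72035832e+00  2.26153749e-05]
```

```bash
python3 - <<'E'
import cv2
a=cv2.imread('pics/top0.png')[90:310,90:430]; cv2.imwrite('pics/top0c.png',cv2.resize(a,(800,518),interpolation=cv2.INTER_CUBIC))
E
```

```text
(no output)
```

View pics/top0c.png

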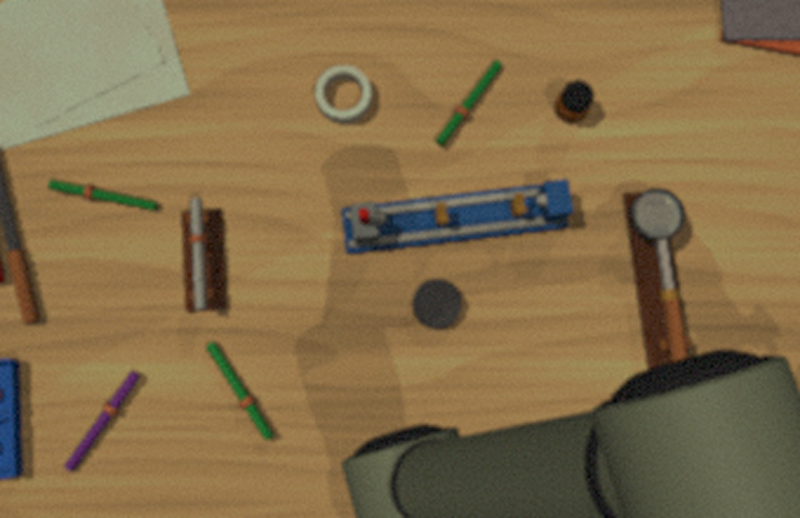

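The top view (scale 2.35, offset 90) shows the steel mandrel at about px (174,197) on the dark rest, with its copper ring towards the far side at px (173,191). The fixture runs from its headstock at px (327,177) to the red post at px (245,182). The magnifier is at px (370,200), lens away from the robot. The green and purple rods are look-alikes. Next I'll take close views with the wrist camera.

```bash
python3 - <<'E'
from h import *
s=get_state(); M=R.from_rotvec(s['eef_rot']).as_matrix(); print('yaw',np.degrees(np.arctan2(M[1,0],M[0,0])))
print(np.array(grab_frame('wrist')['T_tool_cam']).round(3))
for n,p in dict(mag=(.47,-.317,.05),fix=(.55,-.02,.06),man=(.49,.345,.045)).items():
    for y in range(-180,180,45):
        q=ik(np.array(p),rot(np.radians(y))); print(n,y,None if q is None else np.round(q,2))
E
```

```text
yaw -66.40602693353837
[[ 1.    -0.    -0.    -0.001]
 [ 0.     0.955  0.296 -0.075]
 [ 0.    -0.296  0.955 -0.142]
 [ 0.     0.     0.     1.   ]]
mag -180 [-0.72  0.54 -0.37  0.66  0.   -2.29]
mag -135 [-0.72  0.54 -0.37  0.66  0.   -3.08]
mag -90 [-0.72  0.54 -0.37  0.66  0.    2.42]
mag -45 [-0.72  0.54 -0.37  0.66 -0.    1.63]
mag 0 [-0.72  0.54 -0.37  0.66  0.    0.85]
mag 45 [-0.72  0.54 -0.37  0.66 -0.    0.06]
mag 90 [-0.72  0.54 -0.37  0.66  0.   -0.72]
mag 135 [-0.72  0.54 -0.37  0.66  0.   -1.51]
fix -180 [-0.17  0.5  -0.41  0.66  0.   -1.74]
fix -135 [-0.17  0.5  -0.41  0.66  0.   -2.53]
fix -90 [-0.17  0.5  -0.41  0.66  0.    2.97]
fix -45 [-0.17  0.5  -0.41  0.66 -0.    2.19]
fix 0 [-0.17  0.5  -0.41  0.66  0.    1.4 ]
fix 45 [-0.17  0.5  -0.41  0.66 -0.    0.61]
fix 90 [-0.17  0.5  -0.41  0.66  0.   -0.17]
fix 135 [-0.17  0.5  -0.41  0.66  0.   -0.96]
man -180 [ 0.49  0.59 -0.29  0.69  0.   -1.08]
man -135 [ 0.49  0.59 -0.29  0.69  0.   -1.87]
man -90 [ 0.49  0.59 -0.29  0.69  0.   -2.65]
man -45 [ 0.49  0.59 -0.29  0.69 -0.    2.85]
man 0 [ 0.49  0.59 -0.29  0.69  0.    2.06]
man 45 [ 0.49  0.59 -0.29  0.69 -0.    1.28]
man 90 [ 0.49  0.59 -0.29  0.69  0.    0.49]
man 135 [ 0.49  0.59 -0.29  0.69  0.   -0.3 ]
```

```bash
python3 - <<'E'
from h import *
H=dict(head_point=.06,tail_post=.112,mandrel=.045,copper_ring=.045,magnifier=.055,lens=.055,bench_centres=0.)
for k,p,ns in (('mag',(.45,-.315,.30),['magnifier','lens']),('fix',(.50,.01,.36),['head_point','tail_post','bench_centres']),('man',(.46,.345,.28),['mandrel','copper_ring'])):
    movep(p,rot(np.pi/2)); sleep(.2); f=cam('wrist'); save(f,k+'1.png'); np.savez(k+'1.npz',**{a:f[a] for a in('img','fx','fy','cx','cy','T')})
    print(k,f['fx'])
    for n in ns:
        for r in tip_of('wrist',n)[:3]: print(n,round(r['score'],2),np.round(r['centre'],1),px2w(f,r['centre'],H[n]).round(4))
        if n in('magnifier','mandrel'):
            for r in silhouettes('wrist',n)[:2]:
                m=r['mask'].astype(np.uint8); print('mask',round(r['score'],2),m.sum(),np.round(cv2.minAreaRect(cv2.findNonZero(m)),1) if 0 else cv2.minAreaRect(cv2.findNonZero(m)))
print(get_state()['clock'])
a=[cv2.imread(f'pics/{k}1.png') for k in('mag','fix','man')]
cv2.imwrite('pics/three.png',np.vstack([cv2.resize(np.hstack(a[:2]),(800,300)),np.hstack([cv2.resize(a[2],(400,300)),np.zeros((300,400,3),np.uint8)])]))
E
```

```text
mag 314.17903773671094
magnifier 0.64 [255.6 177.1] [ 0.4743 -0.317   0.055 ]
mask 0.75 5801 ((261.5500793457031, 131.9662628173828), (238.1360321044922, 56.06634521484375), 89.72586059570312)
mask 0.73 7987 ((427.3273010253906, 223.66610717773438), (58.115821838378906, 174.24734497070312), 83.8408432006836)
lens 0.79 [260.  218.7] [ 0.5313 -0.3113  0.055 ]
fix 314.17903773671094
head_point 0.83 [157.9 189.1] [ 0.5568 -0.1367  0.06  ]
head_point 0.7 [331.6 273.8] [0.6992 0.128  0.06  ]
tail_post 0.61 [335.2 181.4] [0.5312 0.1095 0.112 ]
bench_centres 0.64 [216.4 172.6] [ 0.5468 -0.0579  0.    ]
man 314.17903773671094
mandrel 0.9 [ 10.6 321.6] [ 0.6977 -0.0121  0.045 ]
mandrel 0.87 [256.  181.7] [0.489  0.3428 0.045 ]
mandrel 0.85 [207.3  14.6] [0.3033 0.2913 0.045 ]
mask 0.88 1372 ((364.04571533203125, 238.73814392089844), (114.1148681640625, 16.793556213378906), 9.904183387756348)
mask 0.79 443 ((17.018550872802734, 303.33819580078125), (12.855502128601074, 49.34619140625), 33.1113395690918)
copper_ring 0.96 [377.9 239.3] [0.5683 0.5036 0.045 ]
copper_ring 0.85 [ 10.3 313.8] [ 0.6843 -0.0094  0.045 ]
copper_ring 0.61 [262.1 194.8] [0.5061 0.3505 0.045 ]
6.8083
```

View pics/three.png

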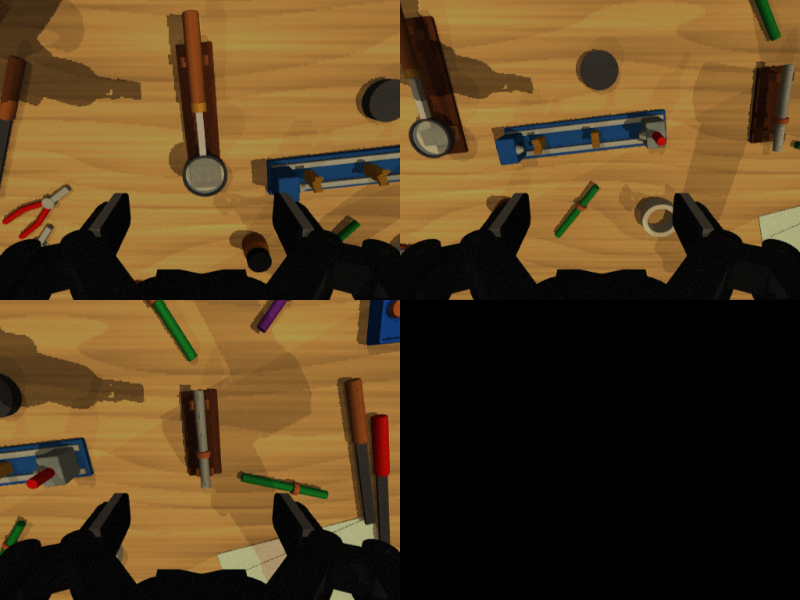

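The wrist views agree with the top view. The mandrel runs from px (256,116) to (266,241), its ring near (261,197). The fixture's headstock is at px (140,190) and the post at (335,181). Next is one closer look at the fixture, plus a fit of the mandrel's axis.

```bash
python3 - <<'E'
from h import *
# mandrel axis from saved picture
d=dict(np.load('man1.npz')); g=cv2.GaussianBlur(d['img'],(3,3),0); hsv=cv2.cvtColor(g,cv2.COLOR_RGB2HSV)
m=((hsv[...,1]<70)&(hsv[...,2]>70)).astype(np.uint8); m[:,:235]=0; m[:,285:]=0; m[:100]=0; m[250:]=0
n,l,st,c=cv2.connectedComponentsWithStats(m); print(st[1:][st[1:,4]>50])
ys,xs=np.nonzero(m)
P=np.array([px2w(d,(x,y),.045) for x,y in zip(xs,ys)]); c=np.median(P,0); 
vx,vy,x0,y0=cv2.fitLine(P[:,:2].astype(np.float32),cv2.DIST_HUBER,0,.001,.001).ravel(); u=np.array([vx,vy])*np.sign(vx)
t=(P[:,:2]-[x0,y0])@u; print('ang',np.degrees(np.arctan2(u[1],u[0])),'ends',(np.array([x0,y0])+u*t.min()),(np.array([x0,y0])+u*t.max()),'len',np.ptp(t))
movep((.53,-.03,.22),rot(np.radians(97))); sleep(.2); f=cam('wrist'); save(f,'fix2.png'); np.savez('fix2.npz',**{a:f[a] for a in('img','fx','fy','cx','cy','T')})
for nme,z in dict(head_point=.06,tail_post=.112,bench_centres=0).items():
    for r in tip_of('wrist',nme)[:2]: print(nme,round(r['score'],2),np.round(r['centre'],1),px2w(f,r['centre'],z).round(4))
cv2.imwrite('pics/fix2c.png',cv2.resize(f['img'][90:290,60:460,::-1],(800,400),interpolation=cv2.INTER_CUBIC))
E
```

```text
[]
ang -77.26618 ends [0.53485292 0.34654642] [0.53485292 0.34654642] len 0.0
head_point 0.6 [146.  189.8] [ 0.5595 -0.1376  0.06  ]
tail_post 0.65 [416.2 209.3] [0.5304 0.1075 0.112 ]
bench_centres 0.74 [229.3 175.3] [ 0.5502 -0.0595  0.    ]
```

View pics/fix2c.png

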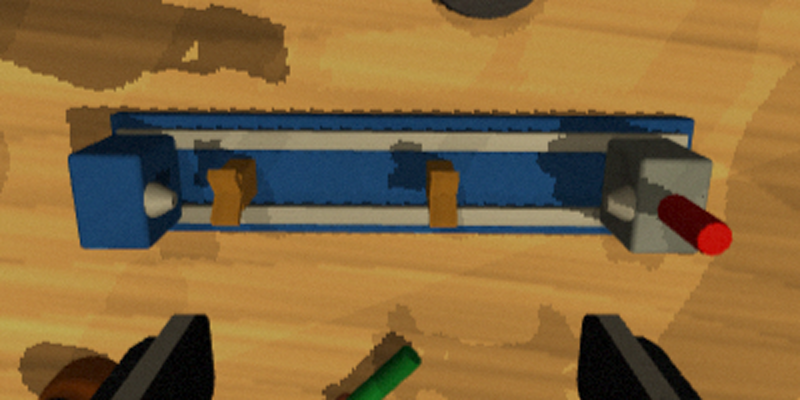

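The close view shows the head tip at crop (176,200), which is px (148,190). The notch tops are near px (172,188) and (282,188), and the post top is at px (417,208). I'll combine these into a fixture pose.

```bash
python3 - <<'E'
from h import *
f=dict(np.load('fix2.npz'))
a,b,c,e=[px2w(f,p,z) for p,z in(((148,190),.06),((417,208.5),.112),((172.5,188.5),.06),((282,188.5),.06))]
print(a.round(4),b.round(4),c.round(4),e.round(4),np.linalg.norm(e-c))
for u,v in((a,b),(c,e)): d=(v-u)[:2]; print(np.linalg.norm(d),np.degrees(np.arctan2(d[1],d[0])))
# predicted pixels for a hypothesis
d=dict(np.load('man1.npz')); hsv=cv2.cvtColor(cv2.GaussianBlur(d['img'],(3,3),0),cv2.COLOR_RGB2HSV)
for y in (130,160,220): print(y,[tuple(int(q) for q in hsv[y,x]) for x in range(244,282,2)])
# plate edges: fit with blue mask, far edges
h2=cv2.cvtColor(f['img'],cv2.COLOR_RGB2HSV); m=((h2[...,0]>95)&(h2[...,0]<125)&(h2[...,1]>110)).astype(np.uint8)
for x in range(160,360,40):
    ys=np.nonzero(m[90:290,x])[0]+90; print(x,ys.min(),ys.max(),px2w(f,(x,ys.min()),.012)[:2].round(4),px2w(f,(x,ys.max()),.012)[:2].round(4))
E
```

```text
[ 0.5595 -0.1356  0.06  ] [0.5296 0.108  0.112 ] [ 0.5549 -0.1112  0.06  ] [ 0.5413 -0.0021  0.06  ] 0.10994864795107254
0.24535981165154283 96.98439232275582
0.10994864795107254 97.0890172584283
130 [(11, 218, 68), (11, 206, 93), (16, 127, 54), (21, 74, 72), (21, 74, 100), (21, 76, 118), (21, 76, 124), (22, 76, 121), (21, 82, 99), (12, 184, 72), (11, 212, 95), (11, 208, 103), (11, 218, 62), (10, 209, 61), (10, 209, 61), (10, 214, 62), (10, 214, 62), (14, 183, 99), (17, 172, 142)]
160 [(9, 213, 24), (10, 233, 23), (11, 222, 23), (14, 138, 35), (23, 78, 65), (21, 74, 96), (22, 73, 116), (21, 73, 125), (20, 77, 123), (21, 77, 100), (12, 164, 59), (10, 217, 54), (11, 221, 52), (8, 204, 55), (11, 218, 62), (10, 217, 60), (10, 220, 58), (10, 213, 60), (15, 177, 101)]
220 [(11, 221, 37), (10, 206, 31), (9, 204, 30), (11, 222, 46), (11, 217, 74), (11, 214, 88), (16, 109, 49), (22, 76, 77), (22, 77, 100), (21, 74, 117), (21, 76, 118), (21, 74, 103), (14, 149, 72), (12, 222, 78), (11, 210, 102), (10, 217, 60), (10, 208, 60), (10, 207, 64), (11, 213, 60)]
160 147 284 [ 0.5241 -0.1388] [ 0.7013 -0.1332]
200 147 204 [ 0.5186 -0.0945] [ 0.5861 -0.0898]
240 147 205 [ 0.513  -0.0501] [ 0.5815 -0.0427]
280 148 205 [ 0.5086 -0.0056] [0.5757 0.0042]
320 148 205 [0.5031 0.0389] [0.5698 0.0512]
```

```bash
python3 - <<'E'
from h import *
d=dict(np.load('man1.npz')); hsv=cv2.cvtColor(cv2.GaussianBlur(d['img'],(3,3),0),cv2.COLOR_RGB2HSV)
m=((hsv[...,1]<115)&(hsv[...,2]>60)).astype(np.uint8); m[:,:235]=0; m[:,285:]=0; m[:100]=0; m[250:]=0
m=cv2.morphologyEx(m,cv2.MORPH_OPEN,np.ones((3,3),np.uint8))
C=[]
for y in range(100,250):
    xs=np.nonzero(m[y])[0]
    if 8<=len(xs)<=15: C.append((xs.mean(),y))
P=np.array([px2w(d,p,.045)[:2] for p in C]); print(C[0],C[-1],len(C))
vx,vy,x0,y0=cv2.fitLine(P.astype(np.float32),cv2.DIST_HUBER,0,.001,.001).ravel(); u=np.array([vx,vy])*np.sign(vx)
t=(P-[x0,y0])@u; print('ang',np.degrees(np.arctan2(u[1],u[0])),P[0],P[-1],'len',np.ptp(t),'mid',(P[0]+P[-1])/2)
r=(P-[x0,y0])@[-u[1],u[0]]; print(r.std())
E
```

```text
(np.float64(255.0), 116) (np.float64(263.0), 240) 115
ang 4.296927 [0.40916432 0.34193401] [0.56892335 0.35181401] len 0.16005023630323967 mid [0.48904384 0.34687401]
0.0003788054739539652
```

```bash
cat >> h.py <<'E'
O=np.array([.5488,-.0562]); FA=np.radians(97.); U=np.array([np.cos(FA),np.sin(FA)])
def fx(y,x=0): return O+U*y+np.array([U[1],-U[0]])*x
def at(xy,z): return [xy[0],xy[1],z]
E
python3 - <<'E'
from h import *
a=np.radians(4.2); m=np.array([.489,.3469])-.002*np.array([np.cos(a),np.sin(a)])
r=rot(a+np.pi/2)
movep(at(m,.15),r); move_l(at(m,.026),.12); grab(40); s=get_state(); print(s['finger_gap'],s['contact_force'])
move_l(at(m,.20),.15); s=get_state(); print(s['clock'],s['finger_gap'],s['contact_force'])
p=fx(.008)
movep(at(p,.17),rot(FA-np.pi/2)); sleep(.2)
print(get_state()['q'],get_state()['clock'])
f=cam('wrist'); g=cam('side'); save(f,'c1.png'); save(g,'c2.png')
cv2.imwrite('pics/c.png',np.hstack([cv2.resize(f['img'],(400,300)),cv2.resize(g['img'][90:270,180:420],(400,300))])[:,:,::-1])
E
```

```text
0.17007337509298065 [ 0.73883056 -4.85086474  4.06123464]
13.2167 0.17188008383359982 [-0.04176236 -0.49028938 -1.55010253]
[-2.20294217e-01  3.74439486e-01 -2.87047444e-01  9.09189201e-01
  1.17336378e-04  1.22645467e+00] 14.9
```

View pics/c.png

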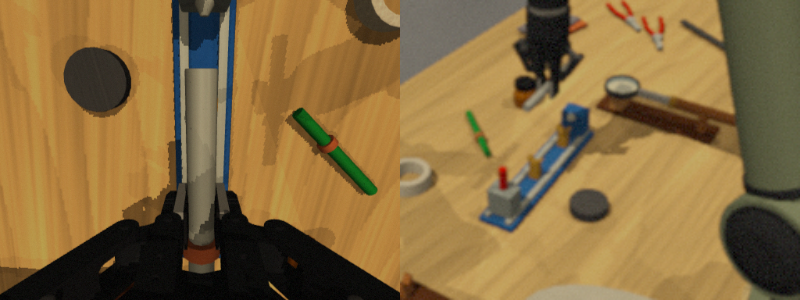

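The mandrel is held straight. In the wrist view its axis (column ~203) sits over the middle of the plate (~204), with the ring on the headstock side. Now I'll lower it.

```bash
python3 - <<'E'
from h import *
p=fx(.008)
move_l(at(p,.056),.12); sleep(.1); s0=get_state()
hit=move_l(at(p,.038),.02,until_force=5); s=get_state(); print(hit,s['position'][2],np.array(s['contact_force'])-s0['contact_force'],s['wrist_torque'])
sleep(.2)
let_go(); s=get_state(); print(s['finger_gap'],s['contact_force'])
move_l(at(p,.16),.15); 
f=cam('wrist'); g=cam('side'); save(f,'d1.png'); save(g,'d2.png'); print(get_state()['clock'])
cv2.imwrite('pics/d.png',np.hstack([cv2.resize(f['img'],(400,300)),cv2.resize(g['img'][110:230,220:380],(400,300))])[:,:,::-1])
E
```

```text
True 0.04281770105861203 [ 2.92282053 -0.94517857  2.65918759] [ 0.04560068 -0.49869291 -0.05837251]
0.9971988078892452 [ 0.56190721 -0.51126598 -0.89215272]
18.7667
```

View pics/d.png

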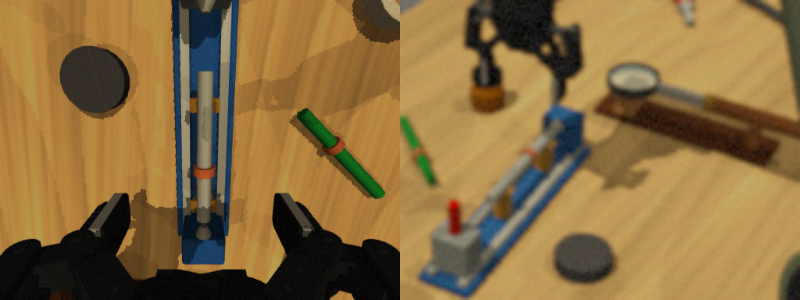

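The wrist view shows the mandrel lying in both brass notches, with its head end at the centre point. Next is the tailstock.

```bash
python3 - <<'E'
from h import *
p=np.array([.5294,.1080]); r=rot(FA-np.pi/2)
movep(at(p,.16),r); move_l(at(p,.077),.1); grab(40); s=get_state(); print(s['finger_gap'],s['contact_force'],s['clock'])
q=p-U*.040; h1=move_l(at(q,.077),.06,until_force=15); s0=get_state(); print(h1,s0['position'],s0['contact_force'])
if not h1:
    q=p-U*.066; h=move_l(at(q,.077),.02,until_force=6); s=get_state(); print(h,s['position'],s['contact_force'],'moved',(p-np.array(s['position'])[:2])@U)
sleep(.2); s=get_state(); print(s['contact_force'],s['clock'],(np.array(s['position'])[:2]-O)@U)
E
```

```text
0.17247140858275992 [ 4.42225198  1.89782901 -2.23580669] 21.0667
False [0.53644145 0.06816697 0.07761765] [ 5.2930773   0.71768261 -0.26257966]
True [0.53839798 0.05121071 0.07757649] [0.66986027 2.16294147 4.17416667] moved 0.05746257364751705
[-0.25013179  0.17339378  6.25594238] 23.0 0.10787357975771426
```

```bash
python3 - <<'E'
from h import *
s0=get_state(); p=np.array(s0['position'])
q=p[:2]-U*.006; h=move_l(at(q,p[2]),.01,until_force=12); s=get_state(); print(h,s['contact_force'],'moved',(p-np.array(s['position']))[:2]@U)
sleep(.2); print(get_state()['contact_force'])
let_go(); s=get_state(); p=np.array(s['position'])
move_l([p[0],p[1],.17],.15)
movep(at(fx(-.0),.22),rot(FA)); sleep(.1)
f=cam('wrist'); save(f,'e1.png'); print(get_state()['clock'])
np.savez('e1.npz',**{a:f[a] for a in('img','fx','fy','cx','cy','T')})
for n,z in dict(head_point=.06,tail_post=.112,copper_ring=.06,mandrel=.06).items():
    for r in tip_of('wrist',n)[:2]: w=px2w(f,r['centre'],z); print(n,round(r['score'],2),np.round(r['centre'],1),w.round(4),'fix y',(w[:2]-O)@U)
cv2.imwrite('pics/e.png',cv2.resize(f['img'][80:280,56:456,::-1],(800,400),interpolation=cv2.INTER_CUBIC))
E
```

```text
True [-0.029932    1.35216452  3.80169301] moved -0.0001565462932367952
[-0.148563    2.17344284  5.53178343]
26.775
head_point 0.85 [171.6 174. ] [ 0.558  -0.1395  0.06  ] fix y -0.08379172492507846
tail_post 0.87 [386.2 191.2] [0.5363 0.0512 0.112 ] fix y 0.10813681910081616
copper_ring 0.92 [259.8 286.4] [ 0.6747 -0.0371  0.06  ] fix y 0.003649248594981727
copper_ring 0.74 [234.6 175.4] [ 0.5518 -0.0776  0.06  ] fix y -0.021568113768085196
mandrel 0.91 [245.9 296.5] [ 0.6896 -0.0509  0.06  ] fix y -0.011913991259252575
mandrel 0.87 [255.2 177.8] [ 0.5518 -0.057   0.06  ] fix y -0.0011865767003527952
```

View pics/e.png

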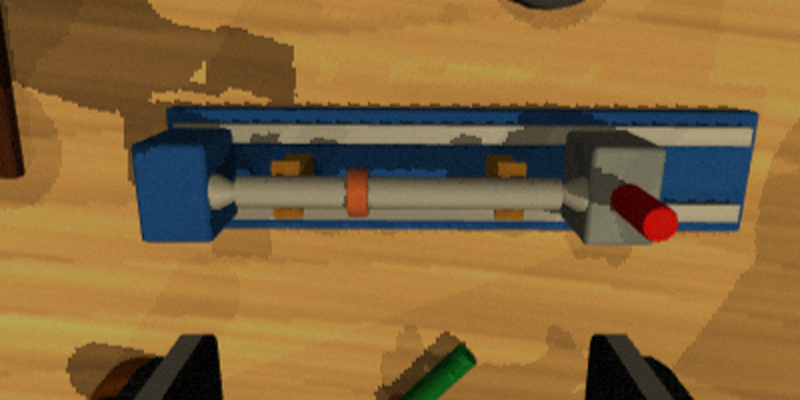

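The mandrel touches both centre points. The head tip is at crop (230,190) and the tail tip at (568,194). A further push met more than 12 N without moving. The ring is at px (234.5,176), fixture y about -21 mm, which matches the expected -20. Now the magnifier.

```bash
python3 - <<'E'
from h import *
p=np.array([.46,-.315,.20]); movep(p,rot(np.pi/2)); sleep(.15); f=cam('wrist'); save(f,'m2.png'); print(get_state()['clock'])
np.savez('m2.npz',**{a:f[a] for a in('img','fx','fy','cx','cy','T')})
for n in('lens','magnifier'):
    for r in tip_of('wrist',n)[:2]: print(n,round(r['score'],2),np.round(r['centre'],1),px2w(f,r['centre'],.055).round(4))
hsv=cv2.cvtColor(cv2.GaussianBlur(f['img'],(3,3),0),cv2.COLOR_RGB2HSV)
for y in(20,60,90,110,130,150): print(y,[tuple(int(q) for q in hsv[y,x][1:]) for x in range(228,292,3)])
cv2.imwrite('pics/m2c.png',cv2.resize(f['img'][:300,130:390,::-1],(520,600)))
E
```

```text
28.2417
lens 0.68 [256. 253.] [ 0.5393 -0.3144  0.055 ]
magnifier 0.79 [255.3 192.4] [ 0.4745 -0.3152  0.055 ]
magnifier 0.61 [338.9 352.3] [ 0.6652 -0.2199  0.055 ]
20 [(211, 75), (212, 108), (212, 125), (211, 138), (210, 143), (212, 136), (210, 136), (214, 130), (209, 117), (185, 120), (169, 161), (171, 161), (168, 162), (163, 172), (161, 176), (163, 177), (159, 176), (161, 177), (161, 177), (162, 176), (164, 176), (161, 176)]
60 [(216, 78), (212, 65), (210, 103), (212, 124), (213, 135), (213, 145), (213, 138), (213, 132), (213, 128), (212, 112), (217, 74), (206, 88), (211, 109), (210, 114), (211, 75), (215, 77), (185, 102), (169, 167), (168, 173), (168, 173), (169, 172), (170, 174)]
90 [(201, 47), (200, 46), (220, 66), (208, 103), (212, 129), (210, 136), (210, 146), (212, 137), (208, 130), (213, 122), (215, 102), (206, 62), (215, 57), (207, 58), (209, 61), (218, 69), (209, 72), (171, 137), (171, 163), (170, 162), (169, 161), (169, 161)]
110 [(212, 47), (206, 47), (223, 48), (213, 79), (211, 116), (210, 131), (209, 140), (212, 142), (211, 133), (211, 127), (216, 110), (215, 77), (210, 62), (213, 61), (206, 62), (202, 72), (207, 74), (181, 96), (172, 159), (170, 159), (170, 159), (172, 157)]
130 [(212, 47), (206, 47), (216, 46), (212, 53), (214, 93), (209, 128), (214, 131), (210, 142), (211, 133), (216, 111), (214, 111), (210, 108), (215, 76), (205, 61), (215, 64), (207, 64), (213, 72), (208, 76), (169, 160), (168, 176), (165, 176), (168, 176)]
150 [(208, 43), (211, 46), (211, 46), (201, 47), (210, 57), (213, 78), (89, 123), (74, 170), (75, 171), (76, 167), (93, 124), (205, 61), (221, 60), (225, 59), (217, 60), (209, 56), (217, 60), (216, 72), (178, 119), (168, 167), (168, 168), (168, 167)]
```

View pics/m2c.png

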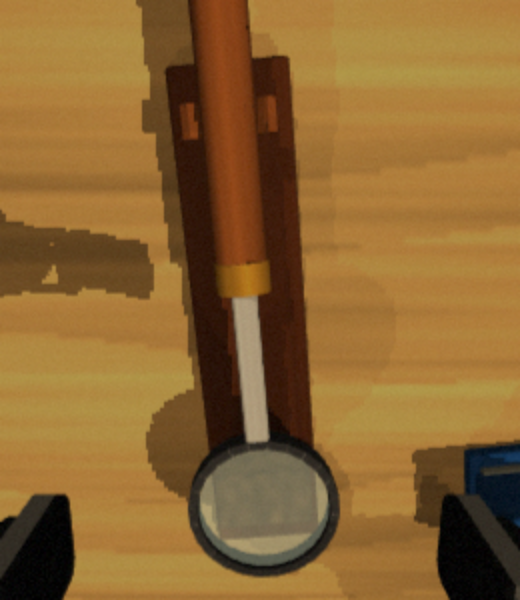

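```bash
python3 - <<'E'
from h import *
f=dict(np.load('m2.npz'))
L=px2w(f,(262,252),.059); a=px2w(f,(252.5,148.5),.063); b=px2w(f,(258.5,220),.063)
d=(b-a)[:2]; print(L,a,b,np.linalg.norm(d),np.degrees(np.arctan2(d[1],d[0])),np.linalg.norm((L-b)[:2]))
hsv=cv2.cvtColor(cv2.GaussianBlur(f['img'],(3,3),0),cv2.COLOR_RGB2HSV); C=[]
for y in range(152,214):
    xs=np.nonzero((hsv[y,235:275,1]<110)&(hsv[y,235:275,2]>100))[0]+235
    if len(xs): C.append((xs.mean(),y))
P=np.array([px2w(f,c,.063)[:2] for c in C],np.float32); vx,vy,x0,y0=cv2.fitLine(P,cv2.DIST_HUBER,0,.001,.001).ravel(); u=np.array([vx,vy])*np.sign(vx)
print('neck ang',np.degrees(np.arctan2(u[1],u[0])),P[0],P[-1]); t=(L[:2]-[x0,y0])@u; print('L lateral',(L[:2]-[x0,y0])@[-u[1],u[0]]); l=np.array([x0,y0])+u*t; print('lens',l,'bal',l-.065*u)
E
```

```text
[ 0.535962   -0.30839007  0.059     ] [ 0.43087731 -0.31762611  0.063     ] [ 0.49966946 -0.31204042  0.063     ] 0.06901854955062182 4.642040385119068 0.03647565631706246
neck ang 5.114416 [ 0.43402806 -0.31808123] [ 0.49249575 -0.31301528]
L lateral 0.0004981444015973478
lens [ 0.5360064  -0.30888623] bal [ 0.47126519 -0.31468065]
```

```bash
cat >> h.py <<'E'
RING=np.array([.5513,-.0768]); MA=np.radians(5.); MD=np.array([np.cos(MA),np.sin(MA)])
E
python3 - <<'E'
from h import *
b=np.array([.4715,-.3147]); r=rot(MA+np.pi/2)
movep(at(b,.13),r); move_l(at(b,.036),.1); grab(90); s=get_state(); print(s['finger_gap'],s['contact_force'])
move_l(at(b,.14),.08); sleep(.2); s=get_state(); print(s['clock'],s['finger_gap'],s['contact_force'],s['wrist_torque'])
move_l(at(b,.20),.1)
t=RING-.065*MD
move_l(at(t,.20),.12); move_l(at(t,.141),.06); sleep(.3); s=get_state(); print(s['clock'],s['position'],s['wrist_torque'])
ims=[]
for c in('wrist','top','side'):
    f=cam(c); save(f,c+'9.png'); ims.append(f)
    np.savez(c+'9.npz',**{a:f[a] for a in('img','fx','fy','cx','cy','T')})
    print(c,w2px(f,at(RING,.16)),'ring px',w2px(f,at(RING,.06)))
    for n,z in dict(lens=.16,copper_ring=.06).items():
        for q in tip_of(c,n)[:2]: print(n,round(q['score'],2),np.round(q['centre'],1),px2w(f,q['centre'],z).round(4))
cv2.imwrite('pics/w9.png',np.hstack([ims[0]['img'][60:360,120:420],cv2.resize(ims[2]['img'][110:230,220:380],(400,300))])[:,:,::-1])
E
```

```text
0.12477548113257887 [-0.29836036 -0.07684487  3.57247083]
32.1417 0.12179368446449135 [-0.27440943  0.1809533  -4.02913245] [-0.01456382  0.0791013   0.01745967]
36.4167 [ 0.48668016 -0.08250333  0.14123947] [0.0015525  0.03048284 0.01166845]
wrist [256.29287842 385.4800396 ] ring px [256.70322265 276.17010601]
top [303.5702204  170.20672399] ring px [299.77875465 177.63551665]
lens 0.71 [304.1 168.1] [ 0.558  -0.0786  0.16  ]
lens 0.19 [307.9 189.3] [ 0.4908 -0.0883  0.16  ]
copper_ring 0.68 [126.4 170.9] [0.5776 0.5047 0.06  ]
copper_ring 0.67 [299.7 176.6] [ 0.5549 -0.0766  0.06  ]
side [272.79783266 145.3796974 ] ring px [272.44481176 171.64968294]
lens 0.72 [274.1 141. ] [ 0.5621 -0.0994  0.16  ]
lens 0.56 [267.1 186.8] [0.448  0.0987 0.16  ]
copper_ring 0.72 [123.7 297.1] [0.5537 0.5284 0.06  ]
copper_ring 0.68 [271.9 171.9] [ 0.552  -0.0747  0.06  ]
```

View pics/w9.png

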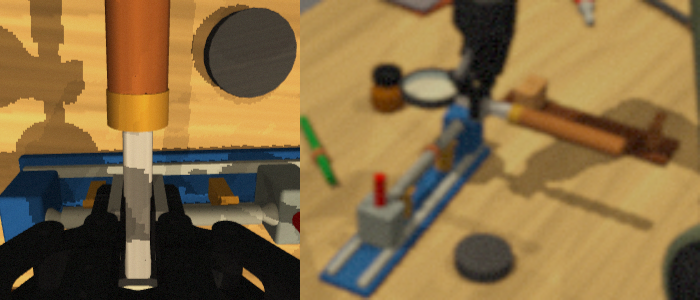

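The wrist and side views show the magnifier held by its neck, with the rim near the side target, though the network's row is 4 px higher than predicted. I'll overlay the predicted outline to check level and centring.

```bash
python3 - <<'E'
from h import *
out=[]
for c,(x0,y0) in(('top',(256,130)),('side',(236,110))):
    f=dict(np.load(c+'9.npz')); k=5
    I=cv2.resize(f['img'][y0:y0+120,x0:x0+80,::-1],(400,600),interpolation=cv2.INTER_CUBIC)
    pr=lambda P:tuple(int(v) for v in ((w2px(f,P)-[x0,y0]+.5)*k))
    L=at(RING,.16)
    for a in np.linspace(0,2*np.pi,40): cv2.circle(I,pr([L[0]+.038*np.cos(a),L[1]+.038*np.sin(a),.16]),1,(255,0,255),-1)
    e=RING-.25*MD; cv2.line(I,pr(at(e,.16)),pr(at(RING-.038*MD,.16)),(255,255,0),1)
    cv2.circle(I,pr(at(RING,.06)),3,(0,255,0),-1); out.append(I)
cv2.imwrite('pics/ov.png',np.hstack(out))
E
```

```text
(no output)
```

View pics/ov.png

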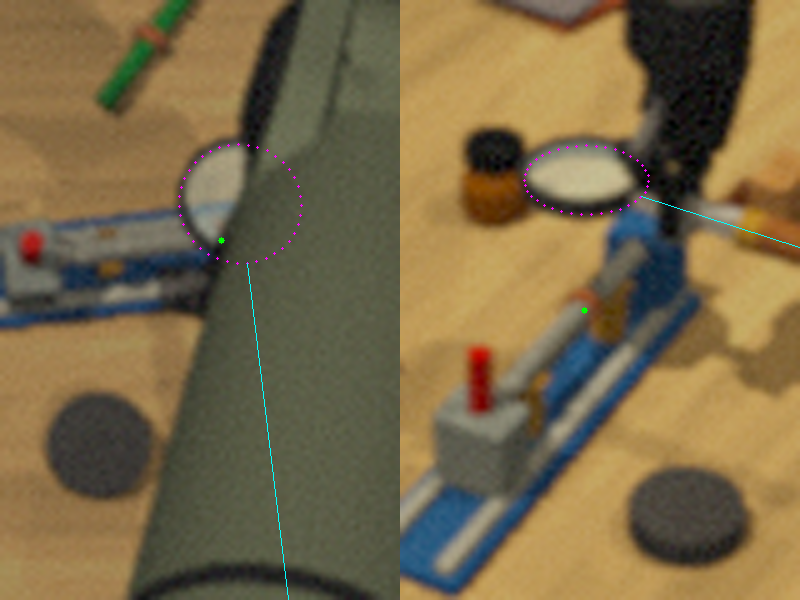

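The outline fits in both views to about 1 px, allowing for a small calibration shift that also affects the ring. One more numeric check, of the handle's pitch in the side view.

```bash
python3 - <<'E'
from h import *
f=dict(np.load('side9.npz')); B=RING-.065*MD
P=lambda x,pitch:np.append(B+x*np.cos(pitch)*MD,.16+x*np.sin(pitch))
for pd in(-4,0,4): print(pd,[w2px(f,P(x,np.radians(pd))).round(1) for x in(65,-60,-120,-180)])
x0,y0=230,110
I=cv2.resize(f['img'][y0:y0+100,x0:x0+130,::-1],(780,600),interpolation=cv2.INTER_CUBIC)
for pd,c in((-4,(255,0,0)),(0,(255,255,0)),(4,(0,0,255))):
    a,b=[tuple(int(v) for v in (w2px(f,P(x,np.radians(pd)))-[x0,y0]+.5)*6) for x in(-60,-185)]; cv2.line(I,a,b,c,1)
cv2.imwrite('pics/hs.png',I)
w=dict(np.load('wrist9.npz'))
W=lambda x,pd:w2px(w,P(x,np.radians(pd)))
hsv=cv2.cvtColor(w['img'],cv2.COLOR_RGB2HSV)
for y in(5,40,80,120,150):
    xs=np.nonzero((hsv[y,200:310,0]<14)&(hsv[y,200:310,1]>185)&(hsv[y,200:310,2]>60))[0]+200; print(y,xs.min(),xs.max(),len(xs))
for pd in(-4,0,4): # predicted rows/width
    for x in(-60,-90,-120,-150):
        c=np.linalg.inv(w['T'])@np.append(P(x,np.radians(pd)),1); print(pd,x,W(x,pd).round(1),'width',(w['fx']*.024/c[2]).round(1),end=' | ')
    print()
E
```

```text
-4 [array([-500.4,  -48.8]), array([-574.6,  -67.6]), array([-554. ,  -62.4]), array([-547.3,  -60.7])]
0 [array([-577.7, -126.1]), array([-668., -155.]), array([-642.8, -146.9]), array([-634.7, -144.3])]
4 [array([-672.2, -220.8]), array([-785.2, -264.4]), array([-753.3, -252.1]), array([-743.1, -248.1])]
5 224 290 67
40 225 290 66
80 226 288 63
120 227 287 61
150 229 286 58
-4 -60 [ 257.4 1002.3] width -0.3 | -4 -90 [ 257.4 1000.7] width -0.2 | -4 -120 [257.4 999.9] width -0.2 | -4 -150 [257.4 999.5] width -0.1 | 
0 -60 [ 257.5 1208.1] width -0.4 | 0 -90 [ 257.5 1205.7] width -0.3 | 0 -120 [ 257.5 1204.4] width -0.2 | 0 -150 [ 257.5 1203.7] width -0.2 | 
4 -60 [ 257.5 1534.6] width -0.6 | 4 -90 [ 257.5 1530.3] width -0.4 | 4 -120 [ 257.5 1528.1] width -0.3 | 4 -150 [ 257.5 1526.9] width -0.2 |
```

View pics/hs.png

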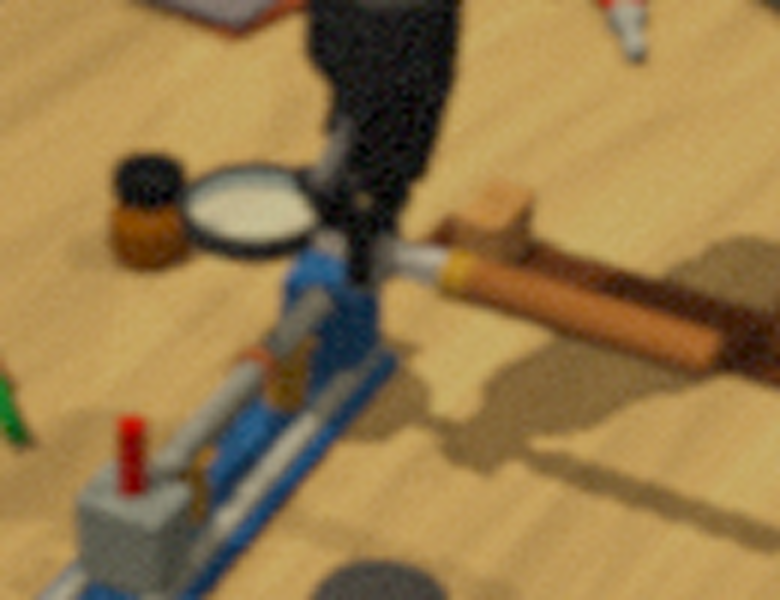

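The lines went off-picture because of a mm/m slip. The picture itself gives the ferrule at px (303.7,154.2) and the handle end at (349.5,167.8). I'll redo the numbers.

```bash
python3 - <<'E'
from h import *
f=dict(np.load('side9.npz')); w=dict(np.load('wrist9.npz')); B=RING-.065*MD
P=lambda x,pd:np.append(B+x*np.cos(np.radians(pd))*MD,.16+x*np.sin(np.radians(pd)))
for pd in(-6,-3,0,3,6):
    l,a,b=[w2px(f,P(x,pd)) for x in(.065,-.042,-.185)]; o=[]
    for x in(-.06,-.09,-.12,-.15):
        c=np.linalg.inv(w['T'])@np.append(P(x,pd),1); o.append((round(w2px(w,P(x,pd))[1]),(w['fx']*.024/c[2]).round(1)))
    print(pd,l.round(1),a.round(1),b.round(1),'slope',((b-a)[1]/(b-a)[0]).round(3),o)
E
```

```text
-6 [272.9 147.3] [304.3 154.2] [350.5 164.3] slope 0.219 [(142, np.float64(64.7)), (53, np.float64(72.0)), (-58, np.float64(81.2)), (-201, np.float64(93.0))]
-3 [272.8 146.3] [304.3 154.8] [350.3 167.2] slope 0.269 [(140, np.float64(63.1)), (54, np.float64(69.1)), (-50, np.float64(76.4)), (-179, np.float64(85.4))]
0 [272.8 145.4] [304.3 155.4] [350. 170.] slope 0.319 [(138, np.float64(61.5)), (55, np.float64(66.4)), (-43, np.float64(72.0)), (-158, np.float64(78.7))]
3 [272.8 144.4] [304.2 156. ] [349.4 172.7] slope 0.369 [(137, np.float64(60.1)), (57, np.float64(63.8)), (-35, np.float64(68.1)), (-139, np.float64(73.0))]
6 [272.9 143.5] [304.1 156.6] [348.8 175.4] slope 0.42 [(137, np.float64(58.6)), (59, np.float64(61.4)), (-27, np.float64(64.5)), (-121, np.float64(67.9))]
```

Both views put the pitch within about ±1.5° of level. The lens agrees with the ring and height to a few mm, so I'm handing in.

```bash
python3 - <<'E'
from h import *
s=get_state(); print(s['clock'],s['finger_gap'],s['position'],s['contact_force']); sign_off()
E
```

```text
36.8667 0.1219117059508659 [ 0.48652899 -0.08245794  0.14096423] [ 0.40727046  0.01310235 -4.72628048]
the job is handed in; nothing more can be done
```

I mounted the steel mandrel in the notches with its ring towards the headstock. I slid the tailstock up by its red post until the mandrel was held, then let go of the post. The arm now holds the magnifier by its neck over the copper ring, and I handed the job in at 36.9 s of the 72 s allowed.

**What the last checks showed:**
- **Mandrel:** it sits in both notches and touches both centre points in the close wrist view. A further push on the post met more than 12 N with no movement. The post measured 108 mm from the fixture origin against 110 expected. The ring measured about -21.6 mm against -20.
- **Magnifier:** the grip was steady at the end, the wrist torque in the final pose was about 0.03 N m, and the load reads 4.7 N. The handle's pitch is within about ±1.5° of level in both the side and wrist views. The outline predicted for a lens 10 cm above the ring fits the top and side pictures to about 1 px.
- **Disagreements:** the network's lens spot in the side view was 4 px higher than predicted, and in the top view about 3 mm farther from the robot than the ring. Much of the lens was hidden by the arm in the top view. I saw the same sort of shift for the ring and put it down to camera calibration, so I made no correction.
- **Other things on the bench:** I did not touch the bench block, tape roll or jar. I did not measure their positions again at the end.

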